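Brush out the tilted ink pot

TASK

Brush out the tilted steel ink pot with the long wooden-handled brush: push it down along the pot's slope until the sprung pad at an unknown depth gives at least 4 mm, and do this three times drawing it up to near the rim between the pushes. Then stand the brush back upright in its stand and let go. Never press the brush on the pot with more than 20 N, do not tip the brush over, and leave the tin and the foil roll between the two where they are.

Things in the scene. Friction and masses are not known exactly. Their poses are not given: they have to be found in the camera images.
- brush: Round brush standing in its stand, 190 mm tall, about 120 g. Origin at the centre of its foot (bristle end), z along the brush to the handle's top. Rigid grey bristle head 45 mm in diameter, z 0 to 50 mm, with dark bands; thin neck; flat light-wood handle z 110 to 190 mm, 14 mm thick along the brush's x, 26 mm wide along its y.
- pot: Open steel pot fixed in a dark iron cradle (120 x 110 mm, 85 mm high), tilted 0.35 rad, mouth leaning roughly to the robot (heading varies). Origin at the centre of its underside, 30 mm above the table; z runs along the bore to the mouth, rim at z 100 mm. Outer diameter 68 mm, bore 62 mm.
- pad (a joint): Travel (m) of the sprung steel disc, 56 mm wide, inside the pot: 0 unloaded, grows as it is pressed in, stop at 0.010. Gives from 2.4 N; 4.8 N at 4 mm, 8.4 N at the stop, then rigid. Its unloaded face lies 24 to 54 mm above the pot's underside along the pot's z; where is not told and must be felt with the brush.
- caddy: The brush's stand: a round steel cup, outer diameter 68 mm, inner 62 mm, rim 50 mm and inner floor 5 mm above the table, fixed by its 100 x 100 mm foot plate. Origin at the centre of the underside, z up. Pot and stand may change sides (left or right of the robot).
- tin: Closed pale tin with a white lid, 52 mm in diameter, 55 mm tall, standing between pot and stand. Origin at its underside. To be left alone.
- roll: Copper foil roll standing on end, 52 mm in diameter, 50 mm tall, nearer the robot than the tin. Origin at its underside. To be left alone.

How it is judged:
By the outcome, as a careful person would: the job done as asked, in the order asked, and still so for the second after the job is handed in, with the robot touching nothing.
It also fails if it takes over 70 s, if anything falls off the work surface, if the arm or the gripper's body presses on something with over 40 N, if the wrist force passes 120 N, or if a joint passes its speed limit or range.

ROBOT

A 7-joint arm with a two-finger parallel gripper is mounted at the origin on the work surface. World frame = base frame: x ahead of the robot, y to its left, z up, the work surface at z = 0. Lengths are in m, angles in degrees, forces in N, time in s.
With the tool pointing down it reaches from about 0.425 to 0.875 m from the base axis. Payload 4.7 kg.
Tool frame: the origin (TCP) lies midway between the tips of the shut fingers; the grasp point (between the pads) lies 19 mm behind it; z points along the fingers, y is the direction in which the jaws open and shut (so a half turn about z gives the same grasp; the last joint's range is limited). The gripper opens to 87 mm and grips with 3 to 60 N. Pads are 19 mm wide; open, the fingers measure 117 mm over their backs; the gripper's body (75 mm by 190 mm) begins 51 mm behind the grasp point.
Start: joints at [-67.775, 18.392, -4.016, 83.108, 1.295, 78.541, -3.26], TCP at [0.237, 0.605, 0.223] pointing down, gripper open.
Joint ranges: [-163.93, 163.93], [-17.29, 119.83], [-79.2, 71.16], [3.27, 140.29], [-89.18, 269.18], [5.43, 117.66], [-154.24, 154.24]. Speed limits (degrees/s): [147.25, 147.25, 180, 180, 180, 180, 180].

INTERFACE

Orientations are given as [roll, pitch, yaw] about the fixed x, y, z axes, in that order (R = Rz(yaw) Ry(pitch) Rx(roll)).
In Python, from cell import env gives the robot as it stands.
- The arm moves only by the tool apply_moves, never from a script. Its argument "targets" is a list of rows, each a list of 2 entries, a list of its own where there are three numbers: the shift along the world's x, y, z in mm, then the turn, a rotation vector about the world's x, y, z in rad. A call has 1 to 8 rows; each row is the pose to reach, as a shift and turn from the pose commanded when the call began; what a row does not reach only later rows make up. A row lasts 1/10 s, in which the tool goes at most 50 mm and 8.59 degrees, less where a joint would pass 70% of its speed; a pose out of reach is approached as far as the arm can. A call with a gripper value outside its range is refused whole. "hand" is the finger opening in mm, from 0 to 87, set as the call begins (left out, the last holds). The fingers move at their own pace and stop on an object; "squeeze" is the grip in N (left out, the last holds). Time passes only in rows, so rows that repeat a pose let the fingers close. It gives the time, the measured TCP pose, the force and the opening at its end, in the units of the state.
- env.get_obs(): the state, without advancing time (a new reading comes with each control period).
- env.read_camera(name): name is "scene" or "top" or "wrist"; returns a dict with "image" (384x512x3 uint8, red, green, blue), "camera_matrix" (3x3 intrinsics, pixels), "k1" (the pictures are not rectified: a ray, as slopes to the right and down, at radius r is drawn at 1 + k1 r^2 times it, then the intrinsics apply), "camera_from_world" (4x4, takes a point from world to camera coordinates); the wrist camera has in their place "mount" (4x4, takes a point from camera to tool coordinates, whose origin is the TCP and whose axes are the flange's). Camera axes: x right, y down, z forward; pixel columns grow to the right and rows downward; lengths in m; the calibration is good to about 2 mm. A picture is of the moment at which its call begins: read the wrist's pose just before it. There is no depth.
- env.sign_off(): hands the job in, once; it reports no verdict.
Trained networks look in a picture, given as the dict that the camera call returned (one of the last four; its "shot" number tells which), for a name from the list of things; names that differ only in an ending like _2 or _b are one class to them, and where a whole thing is asked for, a point or a joint stands for the part that bears it (a point fixed in the world has none). Each returns a list of dicts, best first, with "conf" (0 to 1); they miss things now and then, are a little off and sometimes report something else, mostly with a low value. They report only what shows in the picture. A call takes as long as a camera call.
- env.regions_of(picture, target): "region" (384x512 bool, what is visible of it) and "rect" ([left, top, right, bottom] in pixels, round what is visible of it).
The state is a dict: "time_s": time; "qpos": joint angles; "joint_velocities": joint speeds; "effort": joint torques, N m; "tool_pos": TCP position; "tool_rot": TCP orientation; "force": force on the tool from outside, world axes, zero at the start; "wrist_torque": the same for the moment, N m; "grip_width": finger opening in m.
Only numpy, scipy, OpenCV 4.12 (cv2) and the standard library are available. Lean on these libraries where they do the work, as an engineer would, in place of code of your own. Each camera call takes 0.05 s, during which the arm holds its last target. There are 200 camera calls.

## Working session

There is one attempt and no reset: what is moved stays moved. The work goes in short steps, Python scripts to look and compute and a tool call to move; the robot and the scene stay as the last step left them, time stands still between calls to the robot, and variables do not carry over. Pictures are saved under pics/ and viewed, about 8 in all and at most 12, crops included, and the job is handed in when it is done.

Besides the shell and the picture viewer there is one more tool, called after "Emit:" by a JSON object that holds its "api" and its "payload". apply_moves: Moves the arm, as the interface text tells. Its arguments: {"type":"object","properties":{"targets":{"type":"array","items":{"type":"array"}},"hand":{"type":"number"},"squeeze":{"type":"number"}},"required":["targets"]}

```bash
mkdir -p pics; ls; cat > h.py <<'E'
import numpy as np, cv2
from cell import env
from scipy.spatial.transform import Rotation as R
def ray(p,u,v):
    K=np.array(p["camera_matrix"]);k=p["k1"]
    d=np.array([(u-K[0,2])/K[0,0],(v-K[1,2])/K[1,1]]);s=d.copy()
    for _ in range(20): s=d/(1+k*(s@s))
    T=np.linalg.inv(p["camera_from_world"]);r=T[:3,:3]@np.array([s[0],s[1],1]);return T[:3,3],r
def at_z(p,u,v,z):
    o,r=ray(p,u,v);return o+r*(z-o[2])/r[2]
def proj(p,X):
    X=np.atleast_2d(X);T=np.array(p["camera_from_world"]);c=X@T[:3,:3].T+T[:3,3]
    s=c[:,:2]/c[:,2:];s=s*(1+p["k1"]*(s**2).sum(1,keepdims=True));K=np.array(p["camera_matrix"])
    return s*[K[0,0],K[1,1]]+K[:2,2]
def save(n,im): cv2.imwrite("pics/"+n,cv2.cvtColor(im,cv2.COLOR_RGB2BGR))
E
python3 - <<'E'
from h import *
import pickle
o=env.get_obs();print(o)
P={}
for n in("scene","top"):
    p=env.read_camera(n);P[n]=p
    T=np.linalg.inv(p["camera_from_world"]);print(n,T[:3,3].round(3),T[:3,2].round(2),p["camera_matrix"],p["k1"])
    for t in("brush","pot","pad","caddy","tin","roll"):
        for r in env.regions_of(p,t)[:2]:
            m=r["region"];ys,xs=np.nonzero(m);print(t,round(r["conf"],2),r["rect"],xs.mean().round(1),ys.mean().round(1),m.sum())
            P[n,t]=P.get((n,t),r)
    save(n+".png",p["image"])
pickle.dump(P,open("P.pkl","wb"))
a=np.hstack([P["scene"]["image"],P["top"]["image"]])
E
```

```text
pics
{'time_s': 0.0, 'qpos': array([-67.77567729,  18.439003  ,  -4.01821162,  83.17613279,
         1.29459684,  78.54116923,  -3.25943921]), 'joint_velocities': array([ 0.02433975, -0.10848208,  0.05722972, -0.09674002,  0.04246741,
       -0.02138889, -0.10816841]), 'effort': array([-1.54850368e-04, -4.91295147e+01, -4.04037489e-01, -3.12519872e+01,
       -6.39300956e-02,  4.39324498e-02,  1.81159926e-04]), 'tool_pos': array([0.23715472, 0.60458216, 0.22145175]), 'tool_rot': array([-1.79888931e+02,  4.60717870e-03,  1.58588482e+02]), 'force': array([-0.12122234, -0.8036735 , -0.31208975]), 'wrist_torque': array([-0.02784491,  0.01545943, -0.00204577]), 'grip_width': 0.08705178478849478}
scene [1.087 0.036 0.632] [-0.68 -0.02 -0.74] [[491.44079154   0.         252.52228329]
 [  0.         491.44079154 185.28231633]
 [  0.           0.           1.        ]] 0.06158275676163243
brush 0.75 [376.3, 152.4, 432.3, 247.5] 405.2 202.0 2078
pot 0.71 [124.2, 158.3, 182.9, 239.2] 155.4 197.1 3543
caddy 0.75 [354.0, 212.0, 426.4, 281.6] 388.9 250.5 2972
tin 0.63 [218.6, 201.2, 248.8, 247.2] 234.4 224.4 1289
tin 0.52 [223.0, 146.0, 255.0, 184.2] 238.6 165.5 1061
top [ 0.51  -0.004  0.716] [ 0.12  0.03 -0.99] [[349.96365964   0.         258.1342395 ]
 [  0.         349.96365964 195.96550731]
 [  0.           0.           1.        ]] -0.07293652615643864
brush 0.75 [108.3, 147.9, 165.2, 187.0] 139.0 168.1 807
pot 0.63 [311.6, 168.1, 361.0, 212.4] 336.5 191.1 1578
pad 0.96 [323.8, 182.1, 349.1, 204.3] 335.5 190.7 431
caddy 0.82 [128.2, 152.0, 186.8, 208.8] 158.3 178.9 1645
tin 0.62 [258.3, 173.7, 284.8, 202.0] 270.2 186.5 585
roll 0.8 [256.9, 239.1, 283.6, 266.5] 268.9 254.1 502
roll 0.45 [312.3, 168.8, 360.9, 216.3] 336.5 191.1 1632
```

```bash
ls pics
```

```text
scene.png
top.png
```

View pics/scene.png

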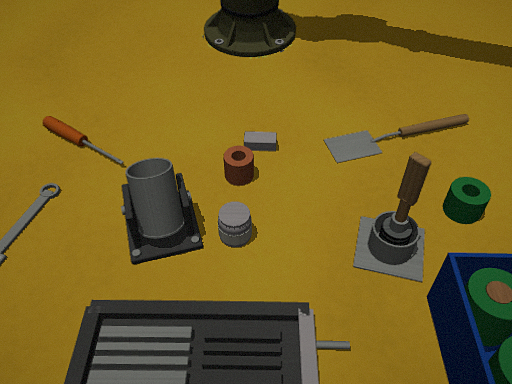

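View pics/top.png

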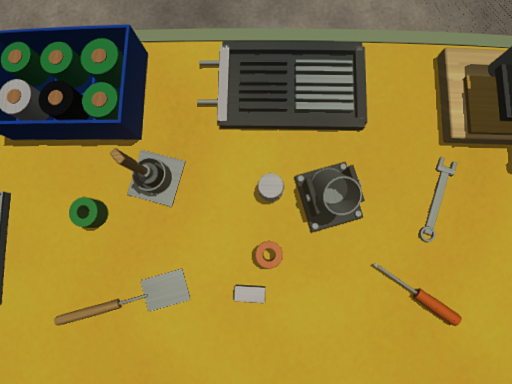

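The scene view shows the pot at (150,200), in its cradle on the robot's right (y<0). The brush is in its stand at (400,210), at y>0. The tin is at (235,224) and the roll at (238,165), both between them. The top view agrees: pot rim (340,193), brush handle (118,157), tin (270,187), roll (268,254). Next I fit the poses.

```bash
cat > fit.py <<'E'
from h import *
import pickle
from scipy.optimize import minimize
P=pickle.load(open("P.pkl","rb"))
t=np.linspace(0,2*np.pi,48,endpoint=False)
def circ(r,z): return np.c_[r*np.cos(t),r*np.sin(t),0*t+z]
def cyl(r,z0,z1): return np.r_[circ(r,z0),circ(r,z1)]
def box(a,b,z0,z1): return np.array([[i*a/2,j*b/2,z] for i in(-1,1) for j in(-1,1) for z in(z0,z1)])
def mask(p,parts):
    m=np.zeros((384,512),np.uint8)
    for X in parts:
        h=cv2.convexHull((proj(p,X)*16).astype(np.int32)); cv2.fillConvexPoly(m,h,1,shift=4)
    return m>0
def iou(a,b): return (a&b).sum()/max(1,(a|b).sum())
def potpts(q):
    Rm=R.from_euler("ZY",[q[2],.35]).as_matrix()   # z axis leans to heading q[2]
    return [cyl(.034,.0,.1)@Rm.T+[q[0],q[1],.03]]
def brush(q,z=.005):
    Rm=R.from_rotvec([q[3],q[4],0]).as_matrix()@R.from_euler("z",q[2]).as_matrix()
    return [X@Rm.T+[q[0],q[1],z] for X in(box(.014,.026,.11,.19),)]
def caddy(q):
    Rm=R.from_euler("z",q[2]).as_matrix()
    return [X@Rm.T+[q[0],q[1],0] for X in(cyl(.034,0,.05),box(.1,.1,0,.004))]
def best(f,x0s,steps):
    B=None
    for x0 in x0s:
        s=np.vstack([x0]+[np.array(x0)+np.eye(len(x0))[i]*steps[i] for i in range(len(x0))])
        r=minimize(f,x0,method="Nelder-Mead",options=dict(initial_simplex=s,xatol=1e-5,fatol=1e-5,maxiter=600))
        if B is None or r.fun<B.fun:B=r
    return B
E
cat > f1.py <<'E'
from fit import *
S,T=P["scene"],P["top"]
g=lambda n,t:P[n,t]["region"]
c0=at_z(T,336,191,.06);print(c0)
f=lambda q:-iou(mask(S,potpts(q)),g("scene","pot"))-iou(mask(T,potpts(q)),g("top","pot"))
b=best(f,[[c0[0]+.02,c0[1],h] for h in(np.pi-.5,np.pi,np.pi+.5)],[.01,.01,.2]);print("pot",b.x,b.fun);q=b.x
c1=at_z(T,158,180,.02)
f=lambda q:-iou(mask(S,caddy(q))|g("scene","brush"),g("scene","caddy")|g("scene","brush"))-iou(mask(T,caddy(q))|g("top","brush"),g("top","caddy")|g("top","brush"))
b=best(f,[[c1[0],c1[1],h] for h in(-.3,.0,.3)],[.01,.01,.2]);print("caddy",b.x,b.fun);c=b.x
for n in("tin",):
    print(n,at_z(T,270.2,186.5,.03),at_z(S,234.4,224.4,.03))
print("roll",at_z(T,268.9,254.1,.03),at_z(S,238.6,165.5,.03))
pickle.dump((q,c),open("q.pkl","wb"))
o=[]
for p,n in((S,"scene"),(T,"top")):
    im=cv2.resize(p["image"],None,fx=2,fy=2,interpolation=cv2.INTER_CUBIC)
    for parts,col in((potpts(q),(255,0,0)),(caddy(c),(0,255,0))):
        for X in parts:
            if len(X)>20:
                for h in(X[:48],X[48:]): cv2.polylines(im,[(proj(p,h)*2+.5).astype(int)],True,col,1)
            else: cv2.polylines(im,[cv2.convexHull((proj(p,X)*2).astype(np.int32))],True,col,1)
    for nm in("brush",):
        cs,_=cv2.findContours(P[n,nm]["region"].astype(np.uint8),0,1);cv2.drawContours(im,[k*2 for k in cs],-1,(255,0,255),1)
    o.append(im)
a=np.vstack([np.hstack([o[0][280:580,220:400],o[0][280:580,680:880]]),np.hstack([o[1][280:480,580:760],o[1][260:460,200:400]])])
save("ov.png",cv2.resize(a,None,fx=1.2,fy=1.2))
E
python3 f1.py
```

```text
[ 0.60438067 -0.13108842  0.06      ]
pot [ 0.62177179 -0.12071078  3.33446718] -1.854570636260441
caddy [ 0.63537761  0.23322648 -0.27601005] -1.888005545777239
tin [ 0.61559021 -0.0068874   0.03      ] [ 0.61819154 -0.0072119   0.03      ]
roll [ 0.48316273 -0.00646732  0.03      ] [ 0.4896629  -0.00589486  0.03      ]
```

View pics/ov.png

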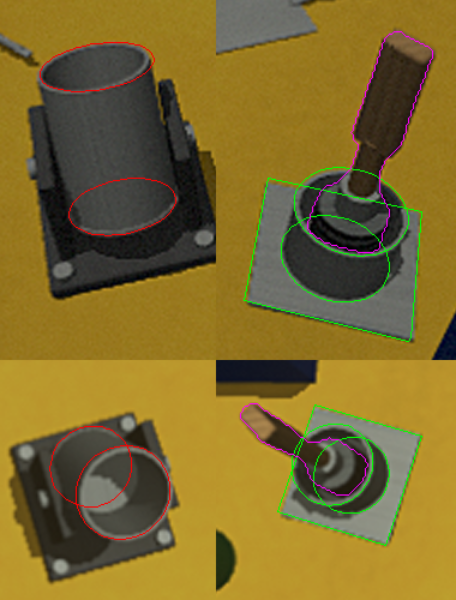

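The overlay shows the pot rim outline and caddy plate matching the picture in both views. The brush stands upright in the cup. Next I move up and over for a wrist view.

Emit:
{"api": "apply_moves", "payload": {"targets": [[[40,-40,30],[0,0,0]],[[80,-80,60],[0,0,0]],[[115,-115,90],[0,0,0]],[[150,-150,120],[0,0,0]],[[185,-180,150],[0,0,0]],[[220,-215,170],[0,0,0]],[[255,-250,170],[0,0,0]],[[290,-285,170],[0,0,0]]]}}

```text
time_s: 1.5
tool_pos: [0.4953, 0.3522, 0.3892]
tool_rot: [179.8, 0.1, 158.6]
force: [-0.3, 0.1, -0.5]
grip_width: 0.0869
```

```bash
cat >> h.py <<'E'
def wrist():
    o=env.get_obs();p=env.read_camera("wrist");M=np.eye(4);M[:3,:3]=R.from_euler("xyz",o["tool_rot"],degrees=True).as_matrix();M[:3,3]=o["tool_pos"]
    p["camera_from_world"]=np.linalg.inv(M@np.array(p["mount"]));return o,p
E
python3 - <<'E'
from h import *
import pickle
o,p=wrist();print(o["tool_pos"],o["tool_rot"],o["time_s"],o["force"]);print(np.array(p["mount"]).round(3),p["k1"],p["camera_matrix"])
P=pickle.load(open("P.pkl","rb"));P["wb"]=p
for t in("brush","caddy"):
    for r in env.regions_of(p,t)[:1]:
        print(t,r["conf"],r["rect"]);P["wb",t]=r
pickle.dump(P,open("P.pkl","wb"));save("wb.png",p["image"])
E
```

```text
[0.49534696 0.35222323 0.38915219] [1.79822335e+02 8.65877239e-02 1.58637678e+02] 1.5 [-0.25848053  0.10110282 -0.53214072]
[[-0.001 -0.955 -0.297  0.081]
 [ 1.    -0.    -0.001 -0.   ]
 [ 0.001 -0.297  0.955 -0.162]
 [ 0.     0.     0.     1.   ]] -0.06926903731301022 [[328.88670333   0.         257.38805086]
 [  0.         328.88670333 188.40118608]
 [  0.           0.           1.        ]]
brush 0.81 [210.8, 228.9, 234.9, 275.1]
caddy 0.85 [191.5, 205.4, 252.8, 262.7]
```

```bash
cat > f2.py <<'E'
from fit import *
q,c=pickle.load(open("q.pkl","rb"))
V=[(P[n],P[n,"brush"]["region"],P[n,"caddy"]["region"]) for n in("scene","top","wb")]
f=lambda x:-sum(iou(mask(p,caddy(x))|b,m|b) for p,b,m in V)
b=best(f,[c],[.004,.004,.1]);print("caddy",b.x,b.fun);c=b.x
def full(x):
    Rm=R.from_rotvec([x[3],x[4],0]).as_matrix()@R.from_euler("z",x[2]).as_matrix()
    return [X@Rm.T+[x[0],x[1],.005] for X in(box(.014,.026,.11,.19),cyl(.007,.05,.11))]
# compare only above the cup: pixels not within head zone
def cost(x):
    s=0
    for p,m,cm in V:
        Rm=R.from_rotvec([x[3],x[4],0]).as_matrix()
        head=mask(p,[cyl(.0235,-.005,.07)@Rm.T+[x[0],x[1],.005]]);
        s-=iou(mask(p,full(x))&~head,m&~head)
    return s
R0=[]
for h in np.arange(0,np.pi,.4):
    b=best(cost,[[c[0],c[1],h,0,0]],[.005,.005,.15,.03,.03]);R0.append((b.fun,b.x));
R0.sort(key=lambda a:a[0])
for a in R0[:5]:print(round(a[0],3),a[1].round(4))
x=R0[0][1];pickle.dump((q,c,x),open("q.pkl","wb"))
o=[]
for (p,m,cm),sl in zip(V,((slice(140,290),slice(340,440)),(slice(130,220),slice(90,200)),(slice(190,290),slice(170,270)))):
    k=5;im=cv2.resize(p["image"],None,fx=k,fy=k,interpolation=cv2.INTER_CUBIC)
    cs,_=cv2.findContours(mask(p,full(x)[:1]).astype(np.uint8),0,1)
    for X,col in((full(x)[0],(255,0,0)),):
        cv2.polylines(im,[cv2.convexHull((proj(p,X)*k+k/2).astype(np.int32))],True,col,1)
        for zt in(.19,.11): cv2.polylines(im,[cv2.convexHull((proj(p,X[[i for i in range(8) if (i%2==1)==(zt==.19)]])*k+k/2).astype(np.int32))],True,(255,255,0),1)
    for X in caddy(c)[:1]:
        cv2.polylines(im,[(proj(p,X[48:])*k+k/2).astype(int)],True,(0,255,0),1)
    o.append(cv2.resize(im[sl[0].start*k:sl[0].stop*k,sl[1].start*k:sl[1].stop*k],(390,480) if 0 else None,fx=.52,fy=.52))
H=max(i.shape[0] for i in o);a=np.hstack([np.pad(i,((0,H-i.shape[0]),(0,0),(0,0))) for i in o]);print(a.shape)
save("ov2.png",a[:, :800])
E
python3 f2.py
```

```text
caddy [ 0.63688982  0.23224846 -0.23774157] -2.8385144298975193
-1.978 [0.6317 0.2343 2.465  0.0029 0.0252]
-1.966 [6.3500e-01 2.3380e-01 2.4736e+00 2.1000e-03 3.9000e-03]
-1.962 [ 0.6318  0.2372 -0.5442  0.0242  0.0277]
-1.93 [0.6325 0.2343 2.753  0.0039 0.019 ]
-1.71 [ 0.6306  0.2333  1.7322 -0.01    0.0207]
(390, 806, 3)
```

View pics/ov2.png

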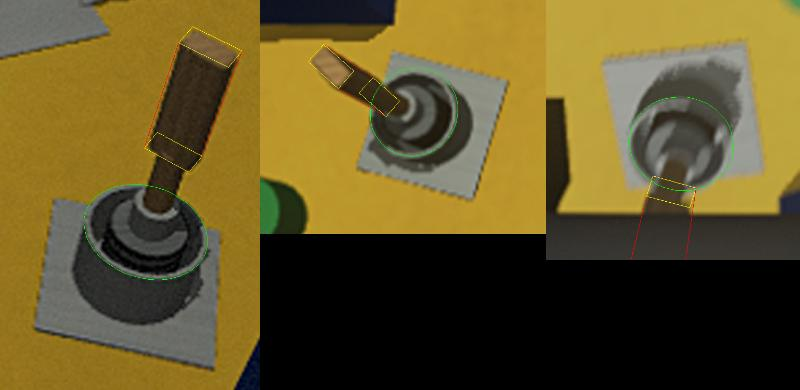

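Overlay: the handle outline matches in the scene and top views (yaw about 141°, axis near (0.6355, 0.234)). In the wrist view the fingers hide the lower handle. Next I turn the jaws to the flat faces.

Emit:
{"api": "apply_moves", "payload": {"targets": [[[20,-15,0],[0,0,-0.14]],[[40,-30,0],[0,0,-0.28]],[[60,-45,0],[0,0,-0.42]],[[80,-60,0],[0,0,-0.56]],[[100,-80,0],[0,0,-0.7]],[[120,-95,0],[0,0,-0.84]],[[130,-110,0],[0,0,-0.98]],[[140,-118,0],[0,0,-1.12]]]}}

```text
time_s: 2.45
tool_pos: [0.6342, 0.2349, 0.3866]
tool_rot: [-180.0, 0.0, 94.1]
force: [-0.1, 1.3, -0.0]
grip_width: 0.087
```

Emit:
{"api": "apply_moves", "payload": {"targets": [[[0,0,0],[0,0,-0.14]],[[0,0,0],[0,0,-0.28]],[[0,0,0],[0,0,-0.42]],[[0,0,0],[0,0,-0.56]],[[0,0,0],[0,0,-0.7]],[[0,0,0],[0,0,-0.75]],[[0,0,0],[0,0,-0.75]],[[0,0,0],[0,0,-0.75]]]}}

```text
time_s: 3.25
tool_pos: [0.6336, 0.2363, 0.3867]
tool_rot: [-180.0, 0.0, 51.6]
force: [0.5, -0.8, 0.2]
grip_width: 0.0872
```

```bash
cat > f3.py <<'E'
from fit import *
from f2 import full,cost,x,c,V
o,p=wrist();print(o["tool_pos"],o["tool_rot"])
r=env.regions_of(p,"brush");print([(a["conf"],a["rect"]) for a in r[:2]])
m=r[0]["region"];V.append((p,m,None))
print("new-view iou at old fit",cost(x))
b=best(cost,[x,[c[0],c[1],2.47,0,0]],[.004,.004,.1,.03,.03]);x=b.x
print(b.fun,x.round(4));X=full(x)[0];print("handle centre",X.mean(0),"top",X[1::2].mean(0))
im=cv2.resize(p["image"],None,fx=1.5,fy=1.5)
cv2.polylines(im,[cv2.convexHull((proj(p,X[1::2])*1.5).astype(np.int32))],True,(255,0,0),1)
save("w3.png",im)
E
sed -i '/^b=best(f,\[c\]/,$!b' f2.py; python3 f3.py
```

```text
Traceback (most recent call last):
  File "f3.py", line 2, in <module>
    from f2 import full,cost,x,c,V
  File "f2.py", line 2, in <module>
    q,c=pickle.load(open("q.pkl","rb"))
    ^^^
ValueError: too many values to unpack (expected 2)
```

```bash
sed -i 's/^q,c=pickle.*/q,c=pickle.load(open("q.pkl","rb"))[:2]/' f2.py; python3 f3.py
```

```text
caddy [ 0.6366532   0.23145337 -0.24226913] -2.8417805722701184
-1.993 [ 0.6321  0.2371 -0.6641  0.0251  0.0191]
-1.958 [ 0.6324  0.2333  2.4908 -0.0051  0.0238]
-1.953 [6.3530e-01 2.3290e-01 2.4878e+00 3.0000e-04 1.6000e-03]
-1.946 [ 0.63    0.2317  2.4377 -0.0164  0.0338]
-1.865 [ 0.6382  0.2343 -0.3712  0.0048 -0.0143]
(390, 806, 3)
[0.63356088 0.23632714 0.38670324] [-1.79960037e+02  8.33316639e-03  5.16120932e+01]
[(0.82, [246.2, 124.5, 275.5, 177.0])]
new-view iou at old fit -2.5692210204104575
-2.7262312661367964 [ 6.3670e-01  2.3430e-01  2.4671e+00 -2.0000e-04 -1.2000e-03]
handle centre [0.63648898 0.23434448 0.1549999 ] top [0.63644267 0.23435314 0.19499987]
```

View pics/w3.png

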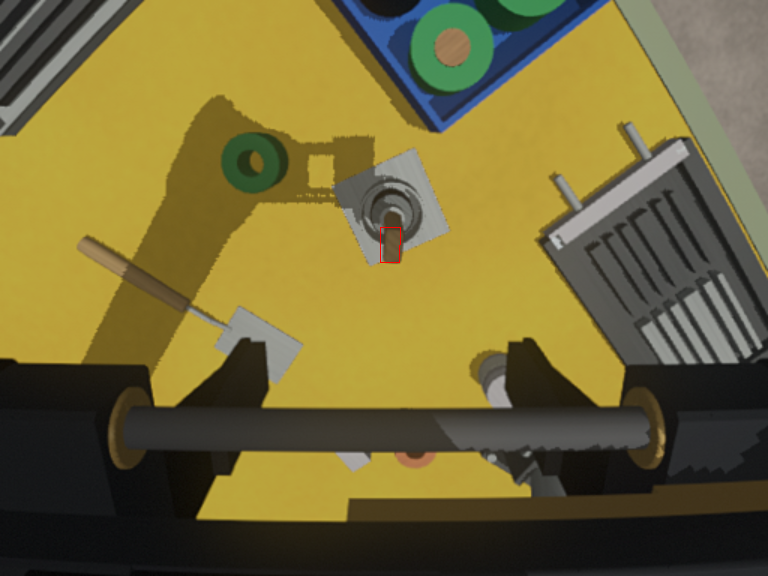

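The wrist view shows the handle top at (390,245), exactly where the fit puts it, with the jaws straddling it. I descend to the grasp.

Emit:
{"api": "apply_moves", "payload": {"targets": [[[3,-2,-45],[0,0,0]],[[3,-2,-90],[0,0,0]],[[3,-2,-135],[0,0,0]],[[3,-2,-175],[0,0,0]],[[3,-2,-205],[0,0,0]],[[3,-2,-225],[0,0,0]],[[3,-2,-236],[0,0,0]],[[3,-2,-236],[0,0,0]]]}}

```text
time_s: 4.15
tool_pos: [0.6361, 0.233, 0.1494]
tool_rot: [-179.9, 0.1, 51.5]
force: [0.1, 0.3, -0.9]
grip_width: 0.0869
```

Emit:
{"api": "apply_moves", "payload": {"targets": [[[0,0,0],[0,0,0]],[[0,0,0],[0,0,0]],[[0,0,0],[0,0,0]],[[0,0,0],[0,0,0]],[[0,0,0],[0,0,0]],[[0,0,0],[0,0,0]],[[0,0,0],[0,0,0]],[[0,0,0],[0,0,0]]], "hand": 8, "squeeze": 12}}

```text
time_s: 4.95
tool_pos: [0.637, 0.2332, 0.151]
tool_rot: [180.0, 0.0, 51.4]
force: [-0.0, -0.2, -0.3]
grip_width: 0.031
```

Emit:
{"api": "apply_moves", "payload": {"targets": [[[0,0,0],[0,0,0]],[[0,0,0],[0,0,0]],[[0,0,0],[0,0,0]],[[0,0,0],[0,0,0]]], "squeeze": 45, "hand": 0}}

```text
time_s: 5.35
tool_pos: [0.6371, 0.233, 0.151]
tool_rot: [180.0, 0.0, 51.4]
force: [-0.6, 0.1, -0.3]
grip_width: 0.0136
```

Emit:
{"api": "apply_moves", "payload": {"targets": [[[0,0,15],[0,0,0]],[[0,0,35],[0,0,0]],[[0,0,65],[0,0,0]],[[0,0,100],[0,0,0]],[[0,0,140],[0,0,0]],[[0,0,180],[0,0,0]],[[0,0,210],[0,0,0]],[[0,0,210],[0,0,0]]]}}

```text
time_s: 6.15
tool_pos: [0.6388, 0.2332, 0.3679]
tool_rot: [179.7, -0.5, 51.4]
force: [0.9, -0.6, -1.2]
grip_width: 0.0137
```

Emit:
{"api": "apply_moves", "payload": {"targets": [[[0,-20,0],[0,0,0]],[[-3,-60,0],[0,0,0]],[[-6,-100,0],[0,0,0]],[[-10,-140,0],[0,0,0]],[[-14,-175,0],[0,0,0]],[[-18,-205,0],[0,0,0]],[[-20,-225,0],[0,0,0]],[[-20,-225,0],[0,0,0]]]}}

```text
time_s: 6.95
tool_pos: [0.6153, 0.0014, 0.3599]
tool_rot: [-180.0, 0.2, 50.9]
force: [-0.0, -0.2, -0.5]
grip_width: 0.0139
```

```bash
cat > f4.py <<'E'
from fit import *
q=pickle.load(open("q.pkl","rb"))[0]
o,p=wrist();print(o["tool_pos"],o["tool_rot"],o["grip_width"],o["force"])
S2=env.read_camera("scene")
for n,k in(("w",p),("s",S2)):
  for t in("pot","brush","pad"):
    for r in env.regions_of(k,t)[:1]: P[n,t]=r;print(n,t,r["conf"],r["rect"])
P["w"],P["s"]=p,S2;pickle.dump(P,open("P.pkl","wb"))
V=[(P[n],P[n,"pot"]["region"]) for n in("scene","top","w") if (n,"pot") in P]
def f(x):
    return -sum(iou(mask(k,potpts(x)),m) for k,m in V)
print("ious",[iou(mask(k,potpts(q)),m).round(3) for k,m in V])
b=best(f,[q],[.005,.005,.15]);print(b.x,b.fun,[iou(mask(k,potpts(b.x)),m).round(3) for k,m in V])
for i in range(len(V)):
    W=[V[i]];g=lambda x:-sum(iou(mask(k,potpts(x)),m) for k,m in W)
    print("only",i,best(g,[q],[.005,.005,.15]).x)
im=cv2.resize(p["image"],None,fx=1.5,fy=1.5)
for h,z in((potpts(b.x)[0],0),): 
    for s in(h[:48],h[48:]): cv2.polylines(im,[(proj(p,s)*1.5).astype(np.int32)],True,(255,0,0),1)
save("w4.png",im)
E
python3 f4.py
```

```text
[0.61526549 0.00135824 0.3598591 ] [-179.97574609    0.21103256   50.94796826] 0.013897760664208511 [-0.04853265 -0.20359543 -0.46771026]
w pot 0.58 [283.2, 180.4, 332.7, 246.5]
w brush 0.71 [179.0, 178.9, 215.9, 217.4]
w pad 0.33 [176.7, 178.9, 216.1, 219.1]
s pot 0.91 [125.3, 159.6, 184.0, 238.8]
s brush 0.66 [219.3, 1.7, 260.6, 150.4]
ious [np.float64(0.957), np.float64(0.897), np.float64(0.661)]
[ 0.62176302 -0.12071573  3.33437943] -2.51665146171186 [np.float64(0.957), np.float64(0.897), np.float64(0.662)]
only 0 [ 0.62133067 -0.11905309  3.44489015]
only 1 [ 0.62200123 -0.12115658  3.3168756 ]
only 2 [ 0.63768124 -0.12779593  2.73371668]
```

View pics/w4.png

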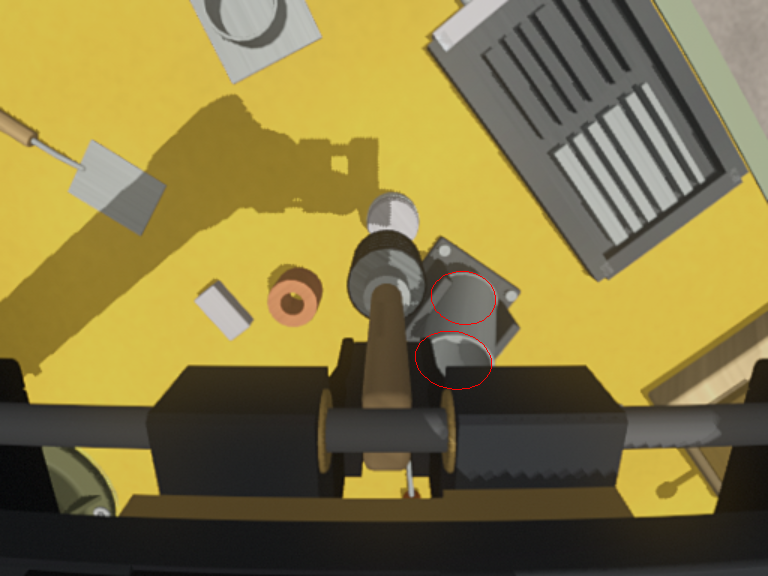

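```bash
python3 - <<'E'
from fit import *
T=P["top"]
A,B,C,D=[at_z(T,u,v,.012) for u,v in((300.4,178.3),(343.3,166.3),(315.8,231.7),(358.8,214.2))]
for a,b in((A,B),(C,D),(A,C),(B,D)): d=b-a;print(np.linalg.norm(d).round(4),np.degrees(np.arctan2(d[1],d[0])).round(1))
print((A+B+C+D)/4)
# rim ellipse from the top picture, rim-only fit: tilt axis free heading, using outer rim edge in pot mask lower part
im=cv2.cvtColor(T["image"],cv2.COLOR_RGB2GRAY)
crop=T["image"][140:245,285:375]
big=cv2.resize(crop,None,fx=7,fy=7,interpolation=cv2.INTER_CUBIC)
Rm=lambda h:R.from_euler("ZY",[h,.35]).as_matrix()
for h,c in((3.334,(255,0,0)),(3.44,(0,255,0))):
  for r in(.034,.031):
    X=circ(r,.1)@Rm(h).T+[.6218,-.1207,.03];cv2.polylines(big,[((proj(T,X)-[285,140]+.5)*7).astype(np.int32)],True,c,1)
S=P["scene"];b2=cv2.resize(S["image"][145:255,115:205],None,fx=5,fy=5,interpolation=cv2.INTER_CUBIC)
b2=cv2.resize(S["image"][145:250,115:205],None,fx=7,fy=7,interpolation=cv2.INTER_CUBIC)
for h,c in((3.334,(255,0,0)),(3.44,(0,255,0))):
  for r in(.034,.031):
    X=circ(r,.1)@Rm(h).T+[.6218,-.1207,.03];cv2.polylines(b2,[((proj(S,X)-[115,145]+.5)*7).astype(np.int32)],True,c,1)
a=np.hstack([big[:,:],b2]);save("rim.png",cv2.resize(a,(790,460)))
E
```

```text
0.0915 -73.3
0.0939 -67.2
0.1122 -163.8
0.1022 -162.8
[ 0.5980404  -0.12734719  0.012     ]
```

View pics/rim.png

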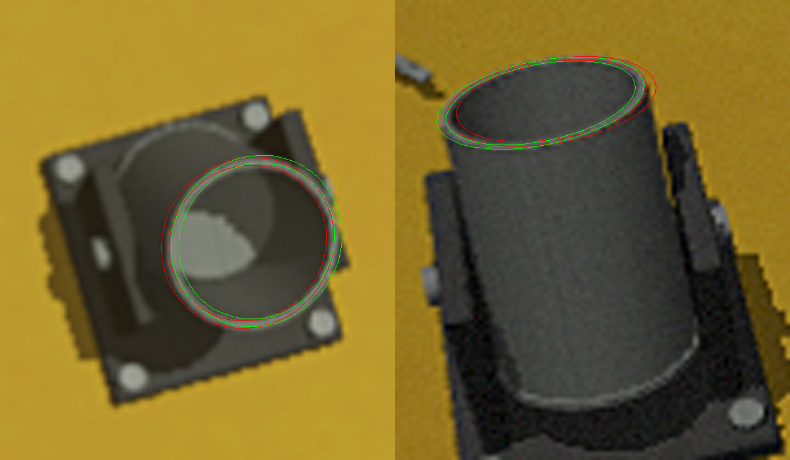

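The rim crops show that the cradle bolts give a heading of about 197° (3.44 rad), which agrees with the scene-only fit. I take the pot at (0.621, -0.119). Next I approach above the mouth, tilted onto its axis.

Emit:
{"api": "apply_moves", "payload": {"targets": [[[-13,-15,0],[0.013,-0.042,0]],[[-28,-40,0],[0.026,-0.084,0]],[[-43,-65,0],[0.039,-0.126,0]],[[-58,-90,0],[0.052,-0.168,0]],[[-73,-115,-4],[0.065,-0.21,0]],[[-88,-140,-8],[0.078,-0.252,0]],[[-98,-150,-12],[0.091,-0.294,0]],[[-104,-156,-14],[0.103,-0.3345,0]]]}}

```text
time_s: 8.15
tool_pos: [0.5119, -0.1494, 0.3469]
tool_rot: [168.3, -16.6, 53.0]
force: [0.5, -0.4, -1.2]
grip_width: 0.0136
```

Emit:
{"api": "apply_moves", "payload": {"targets": [[[0,0,0],[0,0,0]],[[0,0,0],[0,0,0]]]}}

```text
time_s: 8.35
tool_pos: [0.5132, -0.1473, 0.3474]
tool_rot: [168.4, -16.5, 53.2]
force: [1.1, 1.1, -1.1]
grip_width: 0.0139
```

```bash
cat > g.py <<'E'
from fit import *
O=np.array([.621,-.119,.03]);H=3.44
d=R.from_euler("ZY",[H,.35]).apply([0,0,1])
def brushworld(o,L=.146,dx=0,dy=0):
    Rt=R.from_euler("xyz",o["tool_rot"],degrees=True).as_matrix()
    B=[cyl(.0225,0,.05),cyl(.007,.05,.11),box(.026,.014,.11,.19)] # in tool: x wide, y thin
    return [(X*[1,1,-1]+[dx,dy,L])@Rt.T+o["tool_pos"] for X in B]
def report(o):
    Rt=R.from_euler("xyz",o["tool_rot"],degrees=True).as_matrix();z=Rt[:,2]
    foot=o["tool_pos"]+z*.146;v=foot-O;s=v@d;lat=v-s*d
    print("t",o["time_s"],"s_foot mm",(s*1e3).round(1),"lat mm",(lat*1e3).round(1),"axis err deg",np.degrees(np.arccos(-z@d)).round(2),"F axial",(o["force"]@d).round(2),"F",o["force"].round(1),"M",o["wrist_torque"].round(2),"grip",o["grip_width"].round(4))
    print("axis fix rotvec",np.cross(z,-d).round(4))
E
python3 - <<'E'
from g import *
o=env.get_obs();report(o)
o,p=wrist();s=env.read_camera("scene");t=env.read_camera("top")
for n,k in(("w",p),("s",s),("t",t)):
    r=env.regions_of(k,"brush");m=r[0]["region"] if r else None
    if m is None: print(n,"none");continue
    f=lambda q:-iou(mask(k,brushworld(o,.146+q[0],q[1],q[2])),m)
    b=best(f,[[0,0,0]],[.004,.004,.004]);print(n,r[0]["conf"],"iou nominal",-f([0,0,0]),"best",b.x.round(4),-b.fun)
im=s["image"].copy()
ims=[]
for k in(s,t):
    im=cv2.resize(k["image"],None,fx=2,fy=2)
    for X in brushworld(o): cv2.polylines(im,[cv2.convexHull((proj(k,X)*2+1).astype(np.int32))],True,(255,0,0),1)
    for r in(.034,):
        X=circ(r,.1)@R.from_euler("ZY",[H,.35]).as_matrix().T+O;cv2.polylines(im,[(proj(k,X)*2+1).astype(np.int32)],True,(0,255,0),1)
    ims.append(im)
save("pre.png",np.hstack([ims[0][0:520,140:540],ims[1][200:720,500:900]]))
E
```

```text
Traceback (most recent call last):
  File "g.py", line 11, in report
    print("t",o["time_s"],"s_foot mm",(s*1e3).round(1),"lat mm",(lat*1e3).round(1),"axis err deg",np.degrees(np.arccos(-z@d)).round(2),"F axial",(o["force"]@d).round(2),"F",o["force"].round(1),"M",o["wrist_torque"].round(2),"grip",o["grip_width"].round(4))
                                                                                                                                                                                                                                       ^^^^^^^^^^^^^^^^^^^^^
AttributeError: 'float' object has no attribute 'round'
```

```bash
sed -i 's/o\["grip_width"\].round(4)/round(o["grip_width"],4)/' g.py
python3 - <<'E'
from g import *
o=env.get_obs();report(o)
o,p=wrist();s=env.read_camera("scene");t=env.read_camera("top")
for n,k in(("w",p),("s",s),("t",t)):
    r=env.regions_of(k,"brush");m=r[0]["region"] if r else None
    if m is None: print(n,"none");continue
    f=lambda q:-iou(mask(k,brushworld(o,.146+q[0],q[1],q[2])),m)
    b=best(f,[[0,0,0]],[.004,.004,.004]);print(n,r[0]["conf"],"iou nominal",-f([0,0,0]),"best",b.x.round(4),-b.fun)
ims=[]
for k in(s,t):
    im=cv2.resize(k["image"],None,fx=2,fy=2)
    for X in brushworld(o): cv2.polylines(im,[cv2.convexHull((proj(k,X)*2+1).astype(np.int32))],True,(255,0,0),1)
    X=circ(.034,.1)@R.from_euler("ZY",[H,.35]).as_matrix().T+O;cv2.polylines(im,[(proj(k,X)*2+1).astype(np.int32)],True,(0,255,0),1)
    ims.append(im)
save("pre.png",np.hstack([ims[0][0:520,140:540],ims[1][200:720,500:900]]))
E
```

```text
t 8.35 s_foot mm 190.4 lat mm [2.5 5.7 1.5] axis err deg 0.03 F axial -1.48 F [ 1.1  1.1 -1.1] M [-0.24  0.66 -0.01] grip 0.0139
axis fix rotvec [-0.0006  0.0001 -0.0002]
w 0.98 iou nominal 0.7558670143415906 best [ 0.0068 -0.0029  0.0002] 0.7914503288335064
s 0.66 iou nominal 0.8499478985758944 best [-0.0029  0.0037  0.0007] 0.8910256410256411
t 0.67 iou nominal 0.8033775633293124 best [ 0.005  -0.0015 -0.0013] 0.8486759142496847
```

View pics/pre.png

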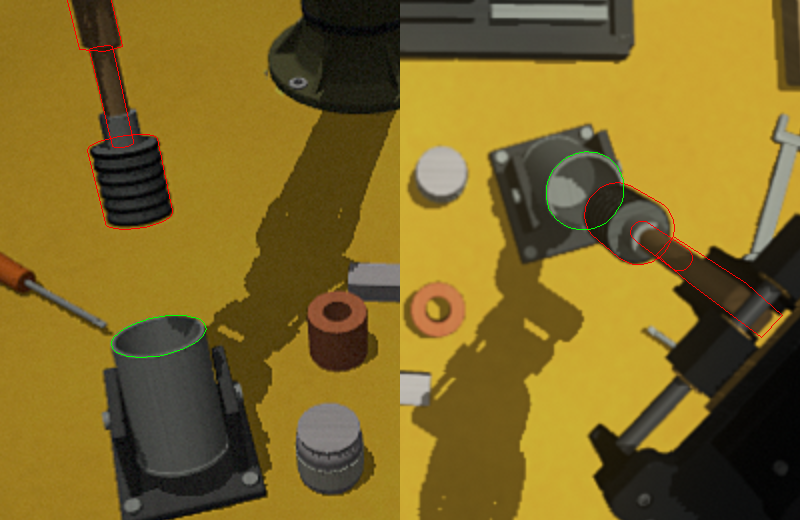

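The picture shows the brush in line with the hand and about 60 mm above the rim. The model outlines match to about 2 mm. I correct 6 mm sideways and move to just above the mouth.

Emit:
{"api": "apply_moves", "payload": {"targets": [[[2,-3,-12],[0,0,0]],[[6,-2,-26],[0,0,0]],[[11,-1,-40],[0,0,0]],[[14,-1,-48],[0,0,0]],[[17,0,-58],[0,0,0]],[[21,1,-68],[0,0,0]],[[21,1,-68],[0,0,0]],[[21,1,-68],[0,0,0]]]}}

```text
time_s: 9.45
tool_pos: [0.5342, -0.1468, 0.2789]
tool_rot: [168.4, -16.4, 53.1]
force: [0.3, -0.3, -1.3]
grip_width: 0.0139
```

```bash
python3 -c "
from g import *
report(env.get_obs())"
```

```text
t 9.45 s_foot mm 119.1 lat mm [ 0.  -1.1 -0.1] axis err deg 0.02 F axial -1.29 F [ 0.3 -0.3 -1.3] M [-0.21  0.59  0.02] grip 0.0139
axis fix rotvec [ 0.0001 -0.0002  0.    ]
```

Emit:
{"api": "apply_moves", "payload": {"targets": [[[3,2,-9],[0,0,0]],[[6.5,3,-19],[0,0,0]],[[10,4,-28],[0,0,0]],[[13,5,-37.5],[0,0,0]],[[16.5,6,-47],[0,0,0]],[[18.7,6.7,-53.5],[0,0,0]],[[18.7,6.7,-53.5],[0,0,0]],[[18.7,6.7,-53.5],[0,0,0]]]}}

```text
time_s: 10.25
tool_pos: [0.5528, -0.1402, 0.2255]
tool_rot: [168.4, -16.4, 53.1]
force: [0.1, -0.3, -1.4]
grip_width: 0.0135
```

```bash
python3 -c "
from g import *
report(env.get_obs())"
```

```text
t 10.25 s_foot mm 62.1 lat mm [ 0.  -0.3 -0. ] axis err deg 0.02 F axial -1.26 F [ 0.1 -0.3 -1.4] M [-0.23  0.6  -0.02] grip 0.0135
axis fix rotvec [ 0.0002 -0.0002  0.0001]
```

Emit:
{"api": "apply_moves", "payload": {"targets": [[[1.3,0.4,-3.75],[0,0,0]],[[2.6,0.8,-7.5],[0,0,0]],[[2.6,0.8,-7.5],[0,0,0]],[[2.6,0.8,-7.5],[0,0,0]]]}}

```text
time_s: 10.65
tool_pos: [0.5553, -0.1393, 0.218]
tool_rot: [168.4, -16.4, 53.1]
force: [-0.2, 0.5, -2.1]
grip_width: 0.0137
```

Emit:
{"api": "apply_moves", "payload": {"targets": [[[1.3,0.4,-3.75],[0,0,0]],[[2.6,0.8,-7.5],[0,0,0]],[[2.6,0.8,-7.5],[0,0,0]],[[2.6,0.8,-7.5],[0,0,0]]]}}

```text
time_s: 11.05
tool_pos: [0.5579, -0.1385, 0.2103]
tool_rot: [168.4, -16.4, 53.1]
force: [0.2, -0.2, -1.6]
grip_width: 0.0136
```

Emit:
{"api": "apply_moves", "payload": {"targets": [[[1.3,0.4,-3.75],[0,0,0]],[[2.6,0.8,-7.5],[0,0,0]],[[2.6,0.8,-7.5],[0,0,0]],[[2.6,0.8,-7.5],[0,0,0]]]}}

```text
time_s: 11.45
tool_pos: [0.5605, -0.1378, 0.2029]
tool_rot: [168.4, -16.4, 53.1]
force: [-0.3, 0.2, -1.0]
grip_width: 0.0138
```

Emit:
{"api": "apply_moves", "payload": {"targets": [[[1.3,0.4,-3.75],[0,0,0]],[[2.6,0.8,-7.5],[0,0,0]],[[2.6,0.8,-7.5],[0,0,0]],[[2.6,0.8,-7.5],[0,0,0]]]}}

```text
time_s: 11.85
tool_pos: [0.5633, -0.1371, 0.1959]
tool_rot: [168.4, -16.5, 53.1]
force: [-3.2, -0.6, 4.0]
grip_width: 0.014
```

```bash
python3 -c "
from g import *
report(env.get_obs())"
```

```text
t 11.85 s_foot mm 30.6 lat mm [ 0.2 -0.2  0. ] axis err deg 0.02 F axial 4.87 F [-3.2 -0.6  4. ] M [-0.11  0.96  0.07] grip 0.014
axis fix rotvec [-0.0001  0.0003 -0.    ]
```

Emit:
{"api": "apply_moves", "payload": {"targets": [[[0.5,0.15,-1.4],[0,0,0]],[[0.5,0.15,-1.4],[0,0,0]],[[0.5,0.15,-1.4],[0,0,0]],[[0.5,0.15,-1.4],[0,0,0]]]}}

```text
time_s: 12.25
tool_pos: [0.5638, -0.1369, 0.1944]
tool_rot: [168.3, -16.5, 53.1]
force: [-4.4, -0.5, 5.4]
grip_width: 0.0135
```

```bash
python3 -c "
from g import *
for i in range(6): report(env.get_obs());env.read_camera('top')"|grep -v fix|cut -c1-150
```

```text
t 12.25 s_foot mm 29.0 lat mm [ 0.2 -0.3  0. ] axis err deg 0.02 F axial 6.55 F [-4.4 -0.5  5.4] M [-0.14  0.98  0.15] grip 0.0135
t 12.3 s_foot mm 29.0 lat mm [ 0.2 -0.2  0. ] axis err deg 0.02 F axial 6.32 F [-3.1 -0.1  5.7] M [-0.14  0.97  0.08] grip 0.0143
t 12.35 s_foot mm 29.0 lat mm [ 0.2 -0.3  0. ] axis err deg 0.02 F axial 6.23 F [-3.1 -0.5  5.5] M [-0.1   1.06  0.05] grip 0.0135
t 12.4 s_foot mm 29.0 lat mm [ 0.2 -0.3  0. ] axis err deg 0.03 F axial 5.29 F [-3.4  0.7  4.5] M [-0.07  1.05  0.09] grip 0.0138
t 12.45 s_foot mm 29.0 lat mm [ 0.2 -0.3  0. ] axis err deg 0.02 F axial 6.0 F [-4.  -0.8  4.9] M [-0.09  1.    0.1 ] grip 0.0137
t 12.5 s_foot mm 29.0 lat mm [ 0.2 -0.3  0. ] axis err deg 0.02 F axial 5.95 F [-3.6  0.5  5.1] M [-0.11  0.99  0.08] grip 0.0139
```

The pad gave about 8 mm at about 7 N. Contact was at about s = 37 mm. Now I draw up to near the rim and repeat.

Emit:
{"api": "apply_moves", "payload": {"targets": [[[-3.3,-1,9.4],[0,0,0]],[[-8.2,-2.5,23.5],[0,0,0]],[[-13.1,-4,37.6],[0,0,0]],[[-18,-5.5,51.7],[0,0,0]],[[-20.6,-6.35,59.2],[0,0,0]],[[-20.6,-6.35,59.2],[0,0,0]],[[-20.6,-6.35,59.2],[0,0,0]]]}}

```text
time_s: 13.25
tool_pos: [0.5429, -0.143, 0.2532]
tool_rot: [168.4, -16.5, 53.1]
force: [0.1, -0.3, -1.9]
grip_width: 0.0137
```

```bash
python3 -c "
from g import *
report(env.get_obs())"
```

```text
t 13.25 s_foot mm 91.7 lat mm [-0.2 -0.  -0.1] axis err deg 0.02 F axial -1.77 F [ 0.1 -0.3 -1.9] M [-0.28  0.62 -0.04] grip 0.0137
axis fix rotvec [-0.0003  0.     -0.0001]
```

Emit:
{"api": "apply_moves", "payload": {"targets": [[[4.9,1.5,-14.1],[0,0,0]],[[9.8,3,-28.2],[0,0,0]],[[14.4,4.4,-41.3],[0,0,0]],[[17.4,5.35,-49.8],[0,0,0]],[[19,5.85,-54.5],[0,0,0]],[[20.6,6.35,-59.2],[0,0,0]],[[20.6,6.35,-59.2],[0,0,0]],[[20.6,6.35,-59.2],[0,0,0]]]}}

```text
time_s: 14.05
tool_pos: [0.5625, -0.1367, 0.1938]
tool_rot: [168.5, -16.4, 53.1]
force: [-6.3, -0.2, 4.3]
grip_width: 0.0138
```

```bash
python3 -c "
from g import *
for i in range(4): report(env.get_obs());env.read_camera('top')"|grep -v fix|cut -c1-150
```

```text
t 14.05 s_foot mm 28.8 lat mm [-1.6  0.1 -0.5] axis err deg 0.18 F axial 6.1 F [-6.3 -0.2  4.3] M [0.11 2.12 0.27] grip 0.0138
t 14.1 s_foot mm 28.9 lat mm [-1.6  0.1 -0.5] axis err deg 0.18 F axial 5.89 F [-6.   0.7  4.3] M [0.07 2.12 0.26] grip 0.0137
t 14.15 s_foot mm 28.9 lat mm [-1.6  0.1 -0.6] axis err deg 0.18 F axial 6.62 F [-6.8  0.6  4.7] M [0.08 2.17 0.31] grip 0.0137
t 14.2 s_foot mm 28.9 lat mm [-1.6  0.1 -0.5] axis err deg 0.18 F axial 6.37 F [-7.4  1.6  4.4] M [0.1  2.14 0.27] grip 0.0136
```

Emit:
{"api": "apply_moves", "payload": {"targets": [[[-3.3,-1,9.4],[0,0,0]],[[-8.2,-2.5,23.5],[0,0,0]],[[-13.1,-4,37.6],[0,0,0]],[[-18,-5.5,51.7],[0,0,0]],[[-20.6,-6.35,59.2],[0,0,0]],[[-20.6,-6.35,59.2],[0,0,0]],[[-20.6,-6.35,59.2],[0,0,0]]]}}

```text
time_s: 14.95
tool_pos: [0.543, -0.143, 0.2533]
tool_rot: [168.4, -16.5, 53.1]
force: [0.4, -0.2, -1.2]
grip_width: 0.0139
```

```bash
python3 - <<'E'
from g import *
for i in range(3): report(env.get_obs());env.read_camera('top')
o,p=wrist();s=env.read_camera("scene")
ims=[]
for k,(a,b,c,d_) in((s,(120,640,140,540)),(p,(100,620,300,700))):
    im=cv2.resize(k["image"],None,fx=2,fy=2)
    for X in brushworld(o): cv2.polylines(im,[cv2.convexHull((proj(k,X)*2+1).astype(np.int32))],True,(255,0,0),1)
    X=circ(.034,.1)@R.from_euler("ZY",[H,.35]).as_matrix().T+O;cv2.polylines(im,[(proj(k,X)*2+1).astype(np.int32)],True,(0,255,0),1)
    ims.append(im[a:b,c:d_])
save("mid.png",np.hstack(ims))
E
```

```text
t 14.95 s_foot mm 91.8 lat mm [-0. -0. -0.] axis err deg 0.02 F axial -1.29 F [ 0.4 -0.2 -1.2] M [-0.22  0.61  0.06] grip 0.0139
axis fix rotvec [-0.0003  0.0002 -0.0001]
t 15.0 s_foot mm 91.3 lat mm [-0.5  0.1 -0.2] axis err deg 0.05 F axial -1.47 F [ 0.  -0.7 -1.6] M [-0.26  0.64 -0.06] grip 0.0135
axis fix rotvec [-0.0002 -0.0008 -0.0002]
t 15.05 s_foot mm 91.1 lat mm [-0.7  0.1 -0.3] axis err deg 0.08 F axial -1.18 F [-0.4  0.4 -1.4] M [-0.23  0.69  0.06] grip 0.014
axis fix rotvec [-0.0001 -0.0013 -0.0002]
```

View pics/mid.png

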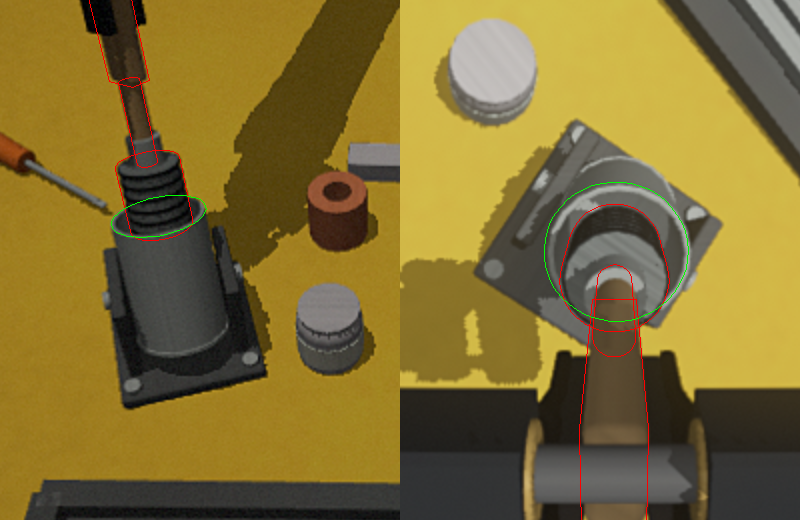

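The picture shows the head about 10 mm deep in the mouth and clear of the walls. The brush still matches its model to about 2 mm. Third push, a little slower.

Emit:
{"api": "apply_moves", "payload": {"targets": [[[4.9,1.5,-14.1],[0,0,0]],[[9.8,3,-28.2],[0,0,0]],[[14.4,4.4,-41.3],[0,0,0]],[[16.4,5,-47],[0,0,0]],[[17.7,5.5,-50.8],[0,0,0]],[[19.3,6,-55.5],[0,0,0]],[[20.6,6.35,-59.2],[0,0,0]],[[20.6,6.35,-59.2],[0,0,0]]]}}

```text
time_s: 16.0
tool_pos: [0.5632, -0.1368, 0.194]
tool_rot: [168.4, -16.4, 53.1]
force: [-5.8, 0.1, 5.0]
grip_width: 0.0135
```

```bash
python3 -c "
from g import *
for i in range(6): report(env.get_obs());env.read_camera('top')"|grep -v fix|cut -c1-150
```

```text
t 16.0 s_foot mm 28.8 lat mm [-0.7 -0.1 -0.3] axis err deg 0.08 F axial 6.6 F [-5.8  0.1  5. ] M [-0.02  1.89  0.26] grip 0.0135
t 16.05 s_foot mm 29.0 lat mm [-0.7 -0.1 -0.3] axis err deg 0.08 F axial 6.04 F [-6.  -0.   4.3] M [-0.    2.03  0.19] grip 0.0134
t 16.1 s_foot mm 29.2 lat mm [-0.6 -0.1 -0.2] axis err deg 0.07 F axial 6.51 F [-7.8 -0.2  4.2] M [0.01 2.01 0.22] grip 0.0136
t 16.15 s_foot mm 29.2 lat mm [-0.6 -0.2 -0.2] axis err deg 0.07 F axial 6.45 F [-6.1 -0.1  4.7] M [-0.02  1.96  0.18] grip 0.014
t 16.2 s_foot mm 29.2 lat mm [-0.7 -0.1 -0.2] axis err deg 0.07 F axial 5.52 F [-6.   0.3  3.8] M [-0.    2.01  0.23] grip 0.0136
t 16.25 s_foot mm 29.3 lat mm [-0.7 -0.1 -0.2] axis err deg 0.07 F axial 6.15 F [-5.  -0.2  4.8] M [0.02 1.99 0.25] grip 0.0136
```

All three pushes gave about 7.5 N axial at the same depth, about 8 mm of pad travel. I withdraw along the axis.

Emit:
{"api": "apply_moves", "payload": {"targets": [[[-3.3,-1,9.4],[0,0,0]],[[-9.8,-3,28.2],[0,0,0]],[[-16.4,-5,47],[0,0,0]],[[-23,-7,65.8],[0,0,0]],[[-29.5,-9.1,84.5],[0,0,0]],[[-37.7,-11.6,108],[0,0,0]],[[-46,-14,131.5],[0,0,0]],[[-54.4,-16.7,156],[0,0,0]]]}}

```text
time_s: 17.1
tool_pos: [0.5094, -0.1539, 0.3522]
tool_rot: [168.2, -16.6, 53.1]
force: [0.3, 0.4, -0.2]
grip_width: 0.0136
```

Emit:
{"api": "apply_moves", "payload": {"targets": [[[10,15,2],[-0.013,0.042,0]],[[20,40,5],[-0.026,0.084,0]],[[30,65,8],[-0.039,0.126,0]],[[45,95,10],[-0.052,0.168,0]],[[60,125,12],[-0.065,0.21,0]],[[75,155,14],[-0.078,0.252,0]],[[90,185,14],[-0.091,0.294,0]],[[100,215,14],[-0.103,0.3345,0]]]}}

```text
time_s: 17.9
tool_pos: [0.6109, 0.0633, 0.3649]
tool_rot: [179.9, -0.1, 51.5]
force: [0.4, 0.0, -1.2]
grip_width: 0.0139
```

Emit:
{"api": "apply_moves", "payload": {"targets": [[[4,35,0],[0,0,0]],[[8,70,0],[0,0,0]],[[12,105,0],[0,0,0]],[[16,135,0],[0,0,0]],[[20,155,0],[0,0,0]],[[22,163,0],[0,0,0]],[[22,163,0],[0,0,0]],[[22,163,0],[0,0,0]]]}}

```text
time_s: 18.7
tool_pos: [0.6317, 0.2228, 0.3646]
tool_rot: [179.9, -0.0, 51.3]
force: [0.6, -1.0, -1.0]
grip_width: 0.0137
```

```bash
python3 - <<'E'
from g import *
o,p=wrist();print(o);s=env.read_camera("scene");t=env.read_camera("top")
ims=[]
c=[.6367,.2315,-.24]
V=[]
for n,k in(("s",s),("t",t),("w",p)):
    r=env.regions_of(k,"brush");m=r[0]["region"] if r else None
    if m is None: continue
    print(n,r[0]["conf"],iou(mask(k,brushworld(o)),m))
    V.append((k,m))
Rt=R.from_euler("xyz",o["tool_rot"],degrees=True).as_matrix()
def bw(q):  # offsets + tilt of brush in hand about the grasp point
    T=R.from_rotvec([q[3],q[4],0]).as_matrix()
    B=[cyl(.0225,0,.05),cyl(.007,.05,.11),box(.026,.014,.11,.19)]
    return [((X*[1,1,-1]+[0,0,.165+q[0]])@T.T+[q[1],q[2],-.019])@Rt.T+o["tool_pos"] for X in B]
f=lambda q:-sum(iou(mask(k,bw(q)),m) for k,m in V)
b=best(f,[[0]*5],[.003,.003,.003,.03,.03]);q=b.x;print("hand fit",q.round(4),b.fun,f(np.zeros(5)))
print("foot world",(R.from_rotvec([q[3],q[4],0]).apply([0,0,.165+q[0]])+[q[1],q[2],-.019])@Rt.T+o["tool_pos"])
for k,(a,b_,c0,d_) in((s,(0,560,620,1000)),(t,(200,520,120,520))):
    im=cv2.resize(k["image"],None,fx=2,fy=2)
    for X in bw(q): cv2.polylines(im,[cv2.convexHull((proj(k,X)*2+1).astype(np.int32))],True,(255,0,0),1)
    cv2.polylines(im,[(proj(k,caddy(c)[0][48:])*2+1).astype(np.int32)],True,(0,255,0),1)
    im=im[a:b_,c0:d_];ims.append(np.pad(im,((0,560-im.shape[0]),(0,0),(0,0))))
save("ret.png",np.hstack(ims))
E
```

```text
{'time_s': 18.7, 'qpos': array([-38.40102425,  20.47554772,  24.0939378 ,  66.20796457,
        -8.17171195,  94.86810924, -55.04361452]), 'joint_velocities': array([ 0.5395221 , -0.54768892,  0.63719654,  0.3355887 ,  0.06994425,
       -0.03036693,  0.03377963]), 'effort': array([-1.24694433e+00, -4.89698768e+01,  3.65523599e+00, -3.23455954e+01,
       -2.34617684e-01, -8.40806239e-02, -3.99321812e-03]), 'tool_pos': array([0.63174402, 0.22282073, 0.36456328]), 'tool_rot': array([ 1.79914873e+02, -1.89653334e-03,  5.13321021e+01]), 'force': array([ 0.63888576, -1.00724891, -0.99988925]), 'wrist_torque': array([-0.07882476,  0.11000354,  0.02759956]), 'grip_width': 0.013716531110820229}
s 0.58 0.693227899432279
t 0.65 0.7678975131876413
w 0.94 0.7699071812408402
hand fit [ 0.0017 -0.0005 -0.      0.004  -0.0004] -2.2584781790281863 -2.2310325938607605
foot world [0.63100986 0.22268675 0.21690274]
```

View pics/ret.png

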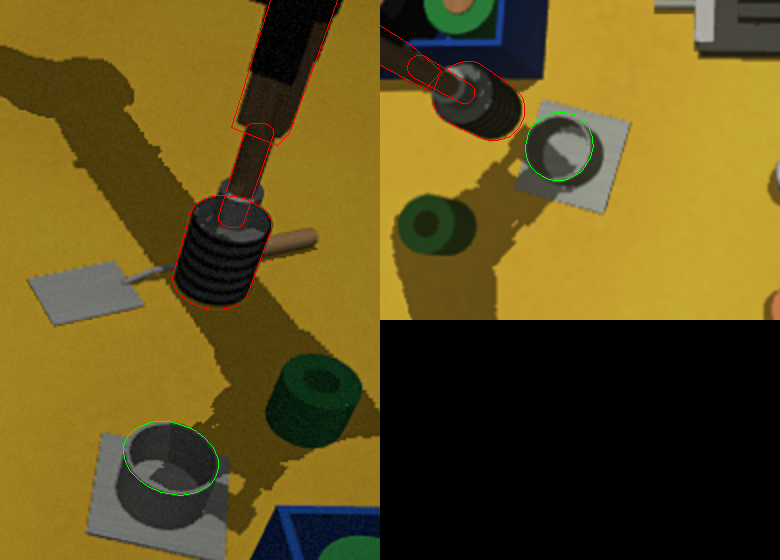

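The brush hangs straight in the hand (fit tilt under 0.3°), and the cup outline matches. I shift +5, +10 mm and lower it into the cup.

Emit:
{"api": "apply_moves", "payload": {"targets": [[[3,5,-20],[0,0,0]],[[5,10,-55],[0,0,0]],[[5,10,-90],[0,0,0]],[[5,10,-120],[0,0,0]],[[5,10,-140],[0,0,0]],[[5,10,-150],[0,0,0]],[[5,10,-150],[0,0,0]],[[5,10,-150],[0,0,0]]]}}

```text
time_s: 19.8
tool_pos: [0.6369, 0.2346, 0.2154]
tool_rot: [179.9, -0.1, 51.4]
force: [0.2, -0.9, -0.4]
grip_width: 0.0138
```

Emit:
{"api": "apply_moves", "payload": {"targets": [[[0,0,-8],[0,0,0]],[[0,0,-20],[0,0,0]],[[0,0,-32],[0,0,0]],[[0,0,-42],[0,0,0]],[[0,0,-50],[0,0,0]],[[0,0,-56],[0,0,0]],[[0,0,-58],[0,0,0]],[[0,0,-58],[0,0,0]]]}}

```text
time_s: 20.6
tool_pos: [0.6362, 0.2345, 0.1558]
tool_rot: [-180.0, 0.0, 51.4]
force: [-0.2, 0.3, -0.9]
grip_width: 0.0141
```

Emit:
{"api": "apply_moves", "payload": {"targets": [[[0,0,-2],[0,0,0]],[[0,0,-4],[0,0,0]],[[0,0,-4],[0,0,0]],[[0,0,-4],[0,0,0]]]}}

```text
time_s: 21.0
tool_pos: [0.6363, 0.2345, 0.1522]
tool_rot: [180.0, -0.0, 51.4]
force: [-0.5, 1.1, -1.0]
grip_width: 0.0137
```

Emit:
{"api": "apply_moves", "payload": {"targets": [[[0,0,-0.7],[0,0,0]],[[0,0,-1.2],[0,0,0]],[[0,0,-1.2],[0,0,0]],[[0,0,-1.2],[0,0,0]]]}}

```text
time_s: 21.4
tool_pos: [0.6363, 0.2345, 0.151]
tool_rot: [180.0, -0.0, 51.4]
force: [0.6, -0.1, -1.3]
grip_width: 0.0137
```

```bash
python3 -c "
from h import *
F=[]
for i in range(5): o=env.get_obs();F.append(np.r_[o['force'],o['tool_pos'][2]]);env.read_camera('top')
print(np.round(F,4),np.mean(F,0))"
```

```text
[[ 0.6212 -0.1018 -1.3203  0.151 ]
 [-0.1664 -0.4633 -0.2926  0.151 ]
 [-0.2173  0.1258 -0.1255  0.1509]
 [ 0.3198  0.519  -1.4065  0.151 ]
 [ 0.6796 -0.4366 -1.1309  0.151 ]] [ 0.24737143 -0.07137544 -0.85517097  0.15096909]
```

Emit:
{"api": "apply_moves", "payload": {"targets": [[[0,0,-0.5],[0,0,0]],[[0,0,-1],[0,0,0]],[[0,0,-1],[0,0,0]],[[0,0,-1],[0,0,0]]]}}

```text
time_s: 22.05
tool_pos: [0.6364, 0.2345, 0.1509]
tool_rot: [180.0, -0.0, 51.4]
force: [-1.7, -0.1, 4.7]
grip_width: 0.0138
```

```bash
python3 -c "
from h import *
F=[]
for i in range(5): o=env.get_obs();F.append(np.r_[o['force'],o['tool_pos'][2]]);env.read_camera('top')
print(np.mean(F,0))"
```

```text
[-1.75368996 -0.6508757   5.42912417  0.15094992]
```

Seated on the cup floor (about 6 N). I ease off and open.

Emit:
{"api": "apply_moves", "payload": {"targets": [[[0,0,0.9],[0,0,0]],[[0,0,0.9],[0,0,0]],[[0,0,0.9],[0,0,0]]], "squeeze": 15}}

```text
time_s: 22.6
tool_pos: [0.6364, 0.2346, 0.1509]
tool_rot: [180.0, -0.0, 51.4]
force: [-1.4, -1.0, 2.7]
grip_width: 0.0142
```

Emit:
{"api": "apply_moves", "payload": {"targets": [[[0,0,0],[0,0,0]],[[0,0,0],[0,0,0]],[[0,0,0],[0,0,0]],[[0,0,0],[0,0,0]],[[0,0,0],[0,0,0]],[[0,0,0],[0,0,0]],[[0,0,0],[0,0,0]],[[0,0,0],[0,0,0]]], "hand": 70}}

```text
time_s: 23.4
tool_pos: [0.6363, 0.2344, 0.1508]
tool_rot: [180.0, 0.0, 51.4]
force: [0.5, 0.8, -0.5]
grip_width: 0.067
```

Emit:
{"api": "apply_moves", "payload": {"targets": [[[0,0,10],[0,0,0]],[[0,0,30],[0,0,0]],[[0,0,60],[0,0,0]],[[0,0,95],[0,0,0]],[[0,0,130],[0,0,0]],[[0,0,150],[0,0,0]],[[0,0,150],[0,0,0]],[[0,0,150],[0,0,0]]]}}

```text
time_s: 24.2
tool_pos: [0.6363, 0.2344, 0.3011]
tool_rot: [180.0, -0.0, 51.4]
force: [0.3, -0.3, -1.0]
grip_width: 0.0698
```

```bash
python3 - <<'E'
from h import *
o=env.get_obs();print(o["time_s"],o["tool_pos"],o["force"])
s=env.read_camera("scene");t=env.read_camera("top")
for p in(s,t):
  for n in("brush","tin","roll","caddy"):
    for r in env.regions_of(p,n)[:1]:
        m=r["region"];ys,xs=np.nonzero(m);print(n,round(r["conf"],2),r["rect"],xs.mean().round(1),ys.mean().round(1))
save("end.png",s["image"])
E
```

```text
24.2 [0.63632682 0.23442916 0.30111559] [ 0.28231236 -0.33647962 -1.02657165]
brush 0.76 [379.7, 154.6, 431.3, 249.0] 406.2 201.9
tin 0.61 [216.6, 201.1, 253.2, 248.2] 234.6 224.4
roll 0.6 [222.8, 144.3, 254.8, 185.1] 238.6 165.4
caddy 0.87 [351.8, 211.1, 424.2, 281.6] 388.4 250.6
brush 0.75 [129.2, 150.7, 185.2, 205.1] 158.5 178.7
tin 0.9 [258.3, 174.5, 284.0, 200.1] 270.1 186.7
roll 0.82 [254.5, 239.6, 283.1, 268.0] 269.2 254.2
caddy 0.88 [130.7, 150.7, 187.6, 204.5] 158.5 178.8
```

View pics/end.png

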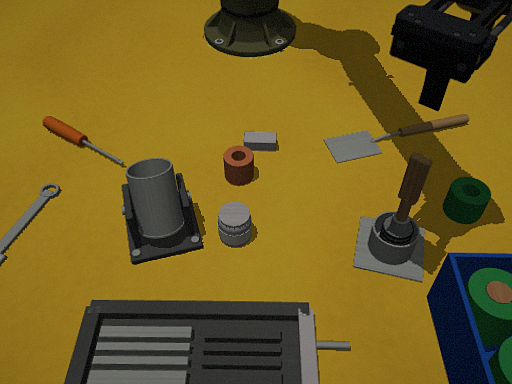

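The final picture shows the brush upright in its stand at (405,205), with the gripper clear above it. The tin (235,224) and roll (239,165) have not moved. I hand in.

```bash
python3 -c "
from cell import env
print(env.sign_off())"
```

```text
the job is handed in; nothing more can be done
None
```

I brushed the pot with three pushes, stood the brush back upright in its stand, let go, and handed the job in at about 24 s on the clock.

- **Pushes:** The brush met the pad about 37 mm above the pot's underside. Each push went to about 29 mm, or about 8 mm of pad travel worked out from force and depth. The axial force was about 7–8 N each time, and the settled total stayed under about 11 N. Between pushes I drew the brush up until its foot was about 8 mm below the rim.
- **Side force:** Pushes two and three also showed about 4 N sideways at the foot. I took this for friction on the pad. If it was wall contact instead, I estimate the pad still gave about 5 mm or more.
- **Stand:** The brush touched the cup floor at about 6 N and I eased off before opening the gripper. The final scene picture shows it upright with the gripper clear above it.
- **Tin and roll:** Both sit within 0.4 pixels of where they started in both cameras.
- **Check that disagreed:** In the last top-camera picture the network's "brush" region fell on the stand instead of the brush. I relied on the scene camera there, where the brush's mean position is within 1 pixel of where it started.

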